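# Clamp the bracelet block in the stall's screw clamp

## Robot

A 6-joint arm with a two-finger parallel gripper is mounted at the origin on the work surface. World frame = base frame: x ahead of the robot, y to its left, z up, the work surface at z = 0. Lengths are in m, angles in rad, forces in N, time in s.
With the tool pointing down it reaches from about 0.4 to 0.825 m from the base axis. Payload 7 kg.
Tool frame: the origin (TCP) lies at the very end of the fingers, on their centre line; the grasp point (between the pads) lies 19 mm behind it; z points along the fingers, y is the line along which they close (so a half turn about z gives the same grasp; the last joint's range is limited). The gripper opens to 88 mm and grips with 3 to 60 N. Pads are 19 mm wide; open, the fingers measure 130 mm over their backs; the gripper's body (78 mm by 193 mm) begins 47 mm behind the grasp point.
Start: joints at [0.288, 0.359, 0.012, 0, -1.224, -0.288], TCP at [0.675, -0, 0.227] pointing down, gripper open.
Joint ranges: [-3.07, 3.07], [-1.43, 2.12], [-1.02, 1.25], [-3.03, 1.67], [-3.05, -0], [-3.03, 3.03]. Speed limits (rad/s): [2.39, 2.39, 3.01, 3.14, 3.14, 3.14].

## Interface

Orientations are given as a 3x3 rotation matrix whose columns are the frame's x, y, z axes.
In Python, from cell import bot gives the robot as it stands. The module is installed in compiled form; this text tells all that it offers. Calls block until the motion is done:
- bot.movep(position, orientation): joint-space move of the TCP to a pose.
- bot.move_l(position, feed=0.15, rotation=None): straight line of the TCP; rotation=None keeps the orientation; feed is the mean speed in m/s.
- bot.set_joints(angles): joint-space move.
- bot.open() and bot.close(): open the fingers fully, or close them until they stop; the grip force is fixed at half the most.
- bot.dwell(seconds).
- bot.solve_ik(position, orientation): joint angles nearest the present ones, or None.
- bot.sense(): the state.
- bot.camera(name): name is "scene" or "side" or "wrist"; returns the picture (384x512x3 uint8, blue, green, red); there is no depth.
- bot.camera_info(name): a dict with "K" (3x3 intrinsics, pixels), "cam_to_world" (4x4, takes a point from camera to world coordinates). Camera axes: x right, y down, z forward; pixel columns grow to the right and rows downward; lengths in m; the calibration is good to about 2 mm. A picture is of the moment at which its call begins: read the wrist's pose just before it. camera_info takes no time and is no camera call; for the wrist camera it gives the pose at the moment of the call.
A pose or a line that the arm cannot do raises bot.Unreachable and nothing moves.
- bot.job_done(): hands the job in; it is judged then, once.
The state is a dict: "time_s": time; "q": joint angles; "qd": joint speeds; "effort": joint torques, N m; "ee_pos": TCP position; "tcp_rot": TCP orientation; "contact_force": force on the tool from outside, world axes, zero at the start; "moment": the same for the moment, N m; "finger_gap": finger opening in m; "grip_force": force on a finger pad.
Only numpy, scipy, OpenCV 4.12 (cv2) and the standard library are available. Lean on these libraries where they do the work, as an engineer would, in place of code of your own. Each camera call takes 0.05 s, during which the arm holds its last target. There are 200 camera calls.

## Task

Pick up the slotted wooden bracelet block, slide it along the bed of the screw clamp, solid end first and slotted end towards the robot, until it is fully home against the post. Then turn the T-handle clockwise until the rising resistance tells you that the block is firmly clamped, without over-tightening it, and let go. Leave the other things on the stall where they are.

Things in the scene. Friction and masses are not known exactly. Their poses are not given: they have to be found in the camera images.
- block: wooden bracelet block, a bar 140 long (x) x 30 wide (y) x 22 high mm, 0.13-0.21 kg, lying flat on the table. Origin: centre of its underside. +x points to the solid end, which starts pointing roughly away from the robot; the -x end has cross slots like a comb. Its flat sides can be gripped anywhere; gripped near the slotted end (x about -47 mm) the gripper stays clear of the clamp and its handle
- block_nose (a point): middle of the lower edge of the block's solid end face (block x = +70, y = 0, z = 0 mm)
- clamp: grey C-shaped screw clamp bolted to the table, throat open roughly towards the robot. Origin: on the table under the vertical screw axis; +x points from the mouth to the rear post, z up. Base x -70..+60, y +-45, up to z 14 mm. Flat steel bed, top at z 20 mm, x -68..+30, y +-30; the block lies on it along x. Overarm x -18..+56, y +-18, z 84 to 108 mm
- clamp_stop (a point): the stop, where the home block's nose must be: foot of the flat front face of the rear post, on the bed (clamp x 24, y 0, z 20 mm)
- clamp_mouth (a point): middle of the entrance between the bed's two guide strips (clamp x -46, y 0, z 20 mm). The strips are 10 mm high; they flare from about 48 mm apart here to 34 mm apart at x -25 and run on parallel to the stop
- t_handle: steel T-handle on top of the clamp. Origin: centre of the cross-bar, on the screw axis, 160 mm above the table; x runs along the bar, which may start at any heading. Bar 70 long x 11 wide x 12 high mm on an 11 mm stem, free down to the collar. It turns about the vertical only and keeps its height. Clockwise from above lowers the foot (coarse thread)
- clamp_screw (a point): top of the collar (15 mm radius) under the handle, clamp z 116 mm. The screw drags with about 0.25 N m, opposing motion either way, and stays where it is left. Once the foot is on the block the resisting torque rises by some 0.25 N m per rad. Firmly clamped: 0.10 to 0.18 N m more than in free turning, read the same way; under 0.07 more is loose, over 0.22 more over-tightened
- foot: round steel foot of the screw, 28 mm diameter, 10 mm high, on a short stiff spring under the spindle. Origin: centre of its flat underside, on the screw axis. At the start it hangs a few mm above the height that the home block's top will have (42 mm above the table); the handle turns freely for at least 1 rad, mostly 1 to 2.5 rad, before the foot touches the block
- watch_head: loose chrome watch head without band, 40 mm diameter, 10 mm thick; origin under its centre; leave alone
- buckle_a: gold-tone buckle frame, 29 x 28 x 4 mm; origin under its centre; leave alone
- buckle_b: the other buckle of the pair, same size; leave alone
- ashtray: green glass ashtray, 112 mm diameter, 30 mm high; origin under its centre; leave alone
- spring_bar_tool: steel spring-bar tool with knurled grip, 138 mm long, 11 mm thick, lying along its x axis; leave alone
- tea_glass: tea glass, 60 mm diameter, 85 mm high, upright; origin under its centre; leave alone

How it is judged:
By the outcome, as a careful person would: the job done as asked, in the order asked, and still so for the second after the job is handed in, with the robot touching nothing.
It also fails if it takes over 72 s, if anything falls off the work surface, if the arm or the gripper's body presses on something with over 40 N, if the wrist force passes 120 N, or if a joint passes its speed limit or range.

## Working session

There is one attempt and no reset: what is moved stays moved. The work goes in short steps, each a Python script; the robot and the scene stay as the last script left them, time stands still between calls to the robot, and variables do not carry over. Pictures are saved under pics/ and viewed, at most 10 in all, crops included, and the job is handed in when it is done.

```bash
mkdir -p pics; python3 - <<'E'
from cell import bot
import cv2,numpy as np
for n in("scene","side","wrist"):
    i=bot.camera_info(n); im=bot.camera(n); cv2.imwrite(f"pics/{n}0.png",im)
    print(n,np.round(i["K"],1).tolist(),np.round(i["cam_to_world"],3).tolist())
s=bot.sense();print(s["time_s"],s["finger_gap"],s["tcp_rot"])
E
```

```text
scene [[391.5, 0.0, 258.0], [0.0, 391.5, 183.4], [0.0, 0.0, 1.0]] [[0.801, 0.435, -0.412, 1.008], [0.599, -0.568, 0.565, -0.509], [0.011, -0.699, -0.715, 0.832], [0.0, 0.0, 0.0, 1.0]]
side [[396.0, 0.0, 245.9], [0.0, 396.0, 191.6], [0.0, 0.0, 1.0]] [[-0.868, -0.37, 0.33, 0.267], [-0.496, 0.654, -0.572, 0.648], [-0.004, -0.66, -0.751, 0.885], [0.0, 0.0, 0.0, 1.0]]
wrist [[306.5, 0.0, 254.7], [0.0, 306.5, 188.7], [0.0, 0.0, 1.0]] [[-1.0, -0.0, -0.002, 0.675], [-0.001, 0.953, 0.304, -0.083], [0.002, 0.304, -0.953, 0.384], [0.0, 0.0, 0.0, 1.0]]
0.15 0.08741084472633687 [[-5.95919598e-05 -9.99999192e-01 -1.26977306e-03]
 [-9.99999988e-01  5.97777670e-05 -1.46293543e-04]
 [ 1.46369329e-04  1.26976433e-03 -9.99999183e-01]]
```

View pics/scene0.png

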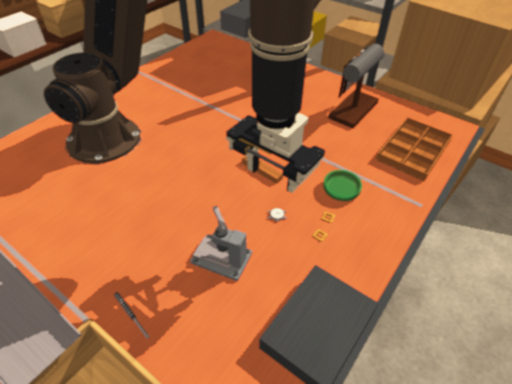

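View pics/side0.png

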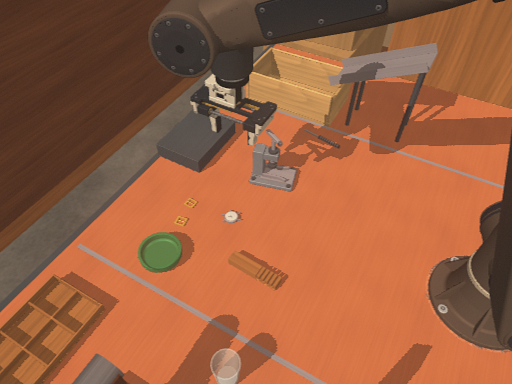

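View pics/wrist0.png

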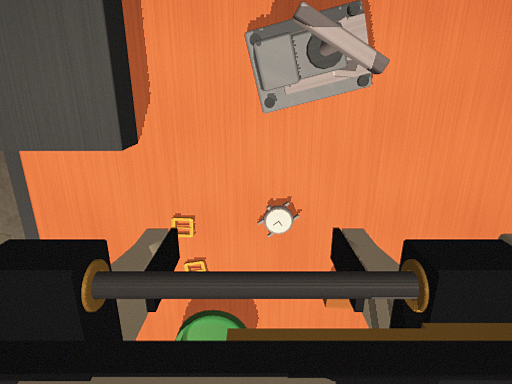

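Scene: the clamp is at (222,250) and the gripper hides the block. Side: the block runs from its solid end at about (232,258) to its slotted end at (282,284), the clamp is at (273,170) and the tea glass at (226,365). Wrist: the clamp's base bolts are at (254,38), (352,10), (362,82) and (270,102), and the handle bar runs (300,10)-(382,65).

```bash
cat > h.py <<'E'
from cell import bot
import cv2,numpy as np
def cast(uv,z,K,T):
    K,T=np.array(K),np.array(T)
    d=T[:3,:3]@np.linalg.inv(K)@np.array([*uv,1.]); o=T[:3,3]
    return o+d*(z-o[2])/d[2]
def castn(n,uv,z):
    i=bot.camera_info(n); return cast(uv,z,i["K"],i["cam_to_world"])
def R(yaw): # tool down, tool x along yaw
    c,s=np.cos(yaw),np.sin(yaw); return np.array([[c,s,0],[s,-c,0],[0,0,-1.]])
E
python3 - <<'E'
from h import *
for n,l,z in(("side",[(232,258),(282,284)],.022),("side",[(226,375)],.0),("wrist",[(254,38),(352,10),(362,82),(270,102)],.014),("wrist",[(308,8),(380,67)],.166),("wrist",[(278,219)],.01)):
    for p in l: print(n,p,castn(n,p,z).round(4))
E
```

```text
side (232, 258) [0.5661 0.203  0.022 ]
side (282, 284) [0.424  0.2059 0.022 ]
side (226, 375) [0.4366 0.4439 0.    ]
wrist (254, 38) [ 0.675  -0.1382  0.014 ]
wrist (352, 10) [ 0.5703 -0.1654  0.014 ]
wrist (362, 82) [ 0.5518 -0.0928  0.014 ]
wrist (270, 102) [ 0.6564 -0.0707  0.014 ]
wrist (308, 8) [ 0.6411 -0.1327  0.166 ]
wrist (380, 67) [ 0.5915 -0.0982  0.166 ]
wrist (278, 219) [0.6432 0.0784 0.01  ]
```

```bash
python3 - <<'E'
from h import *
import pickle
D={}
for n,p in(("clamp",[.68,-.115,.26]),("block",[.575,.205,.22])):
    bot.movep(p,R(-np.pi)); bot.dwell(.15)
    i=bot.camera_info("wrist"); im=bot.camera("wrist")
    D[n]=(i["K"],i["cam_to_world"]); cv2.imwrite(f"pics/w_{n}.png",im)
    s=bot.sense(); print(n,s["time_s"],s["q"].round(3) if hasattr(s["q"],"round") else s["q"],s["ee_pos"])
pickle.dump(D,open("D.pkl","wb"))
a=cv2.imread("pics/w_clamp.png");b=cv2.imread("pics/w_block.png")
cv2.imwrite("pics/both.png",np.vstack([a[:290],b[:290]]))
E
```

```text
clamp 1.6083 [ 0.115  0.366  0.098 -0.    -1.303 -1.685] [ 0.68000793 -0.11462089  0.25989323]
block 3.0917 [ 0.66   0.258 -0.146  0.    -1.166 -2.233] [0.5755558  0.20401512 0.22000736]
```

View pics/both.png

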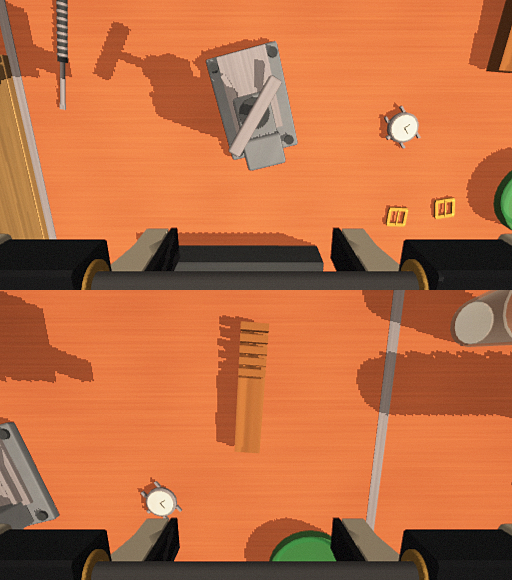

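Top half (clamp view): base corners are at (206,58), (274,42) and (297,145), the handle bar runs (275,80)-(235,152), and the mouth faces up towards the robot. Bottom half: the block lies from its slotted end at y≈322-290=32 to its solid end at row 162, columns 235-268.

```bash
python3 - <<'E'
from h import *
import pickle
D=pickle.load(open("D.pkl","rb"))
b=cv2.imread("pics/w_block.png");a=cv2.imread("pics/w_clamp.png")
print("block px",b[130,250],b[100,256],"side",b[140,237],"table",b[100,320])
hsv=cv2.cvtColor(b,cv2.COLOR_BGR2HSV);print(hsv[130,250],hsv[100,320],hsv[100,225])
g=cv2.cvtColor(a,cv2.COLOR_BGR2HSV);print("clamp",g[60,240],g[130,240],"tab",g[200,240],g[100,180])
m=(g[...,1]<110).astype(np.uint8); m[:,:195]=0;m[:,310:]=0;m[190:]=0
cv2.imwrite("pics/crop.png",np.hstack([cv2.resize(a[30:180,190:310],None,fx=3.3,fy=3.3,interpolation=2),cv2.resize(b[20:170,200:300],None,fx=3.3,fy=3.3,interpolation=2)]))
K,T=D["clamp"]
for p,z in(((206,58),.014),((274,42),.014),((297,145),.014),((215,66),.014),((270,47),.014),((289,140),.014),((272,80),.166),((237,152),.166)): print(p,cast(p,z,K,T).round(4))
E
```

```text
block px [ 52 115 199] [ 61 122 207] side [ 65 128 216] table [ 70 128 236]
[ 13 188 199] [ 10 179 236] [  8 185 163]
clamp [ 10  42 211] [ 11  52 147] tab [ 11 174 243] [  8 184 177]
(206, 58) [ 0.5591 -0.1744  0.014 ]
(274, 42) [ 0.5412 -0.092   0.014 ]
(297, 145) [ 0.6652 -0.0589  0.014 ]
(215, 66) [ 0.5682 -0.1637  0.014 ]
(270, 47) [ 0.5467 -0.0967  0.014 ]
(289, 140) [ 0.6586 -0.0697  0.014 ]
(272, 80) [ 0.589  -0.1015  0.166 ]
(237, 152) [ 0.6454 -0.1294  0.166 ]
```

View pics/crop.png

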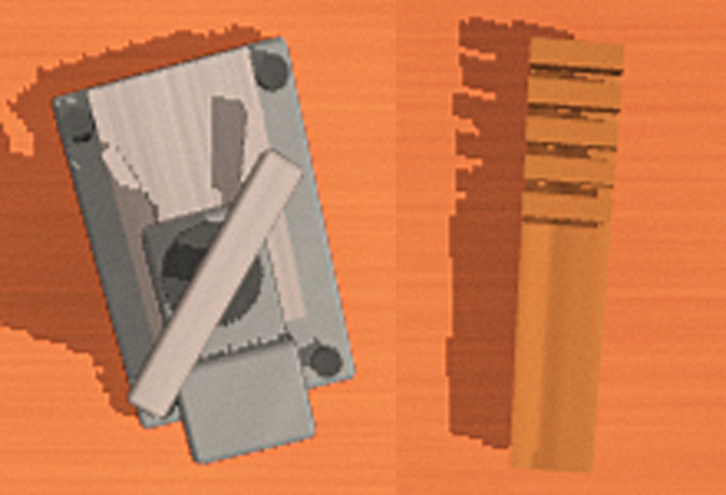

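The crop shows the base and block corners clearly. I'll fit the known rectangles to the cast corners.

```bash
cat >> h.py <<'E'
def fit(model,pts):
    m,p=np.array(model,float),np.array(pts)[:,:2]
    mc,pc=m.mean(0),p.mean(0); a,b=m-mc,p-pc
    th=np.arctan2((a[:,0]*b[:,1]-a[:,1]*b[:,0]).sum(),(a*b).sum())
    Q=np.array([[np.cos(th),-np.sin(th)],[np.sin(th),np.cos(th)]])
    return pc-Q@mc,th,np.linalg.norm(a@Q.T-b,axis=1).round(4)
E
python3 - <<'E'
from h import *
import pickle
D=pickle.load(open("D.pkl","rb"))
def go(n,l,z,off,o,model):
    K,T=D[n]; P=[cast(((x-off)/3.3+o[0],y/3.3+o[1]),z,K,T) for x,y in l]
    print(n,z,*fit(model,P),[np.linalg.norm(P[i][:2]-P[i-1][:2]).round(4) for i in range(4)])
go("block",[(530,38),(624,43),(592,471),(512,467)],.022,396,(200,20),[(-.07,-.015),(-.07,.015),(.07,.015),(.07,-.015)])
go("clamp",[(55,98),(285,38),(353,376),(143,427)],.014,0,(190,30),[(-.07,-.045),(-.07,.045),(.06,.045),(.06,-.045)])
go("clamp",[(272,148),(302,172),(165,418),(130,402)],.166,0,(190,30),[(.035,.0055),(.035,-.0055),(-.035,-.0055),(-.035,.0055)])
# bed front corners/other checks: overarm rear corners
go("clamp",[(145,230),(265,200),(314,435),(197,463)],.108,0,(190,30),[(-.018,-.018),(-.018,.018),(.056,.018),(.056,-.018)])
E
```

```text
block 0.022 [0.50377168 0.1995065 ] -0.0644619225828122 [0.0006 0.0001 0.0008 0.0006] [np.float64(0.1393), np.float64(0.0299), np.float64(0.1394), np.float64(0.0288)]
clamp 0.014 [ 0.61742941 -0.11511895] 0.2397605972234241 [0.002  0.0022 0.0022 0.0019] [np.float64(0.1274), np.float64(0.0869), np.float64(0.1268), np.float64(0.0871)]
clamp 0.166 [ 0.61759538 -0.11449966] 2.625043183436528 [0.0011 0.0017 0.0014 0.0008] [np.float64(0.0693), np.float64(0.0089), np.float64(0.0675), np.float64(0.0097)]
clamp 0.108 [ 0.61764624 -0.11378389] 0.22540264138561594 [0.0012 0.0008 0.0015 0.0012] [np.float64(0.0722), np.float64(0.0362), np.float64(0.0719), np.float64(0.0377)]
```

```bash
cat >> h.py <<'E'
C=np.array([.6176,-.1145]);CY=.235
def cw(x,y=0,z=0): return [C[0]+x*np.cos(CY)-y*np.sin(CY),C[1]+x*np.sin(CY)+y*np.cos(CY),z]
def F():
    f=np.array(bot.sense()["contact_force"]); c,s=np.cos(CY),np.sin(CY)
    return np.array([c*f[0]+s*f[1],-s*f[0]+c*f[1],f[2]])
E
python3 - <<'E'
from h import *
B=np.array([.5038,.1995]);by=-.0645
g=B-.047*np.array([np.cos(by),np.sin(by)])
Rb=R(by-np.pi)
bot.movep([*g,.06],Rb); bot.move_l([*g,.003],.1); print(F())
bot.close(); s=bot.sense(); print(s["finger_gap"],s["grip_force"],F())
bot.move_l([*g,.075],.15); print(F())
bot.movep(cw(-.197,0,.06),R(CY-np.pi)); bot.move_l(cw(-.197,0,.028),.1); bot.dwell(.2)
s=bot.sense();print(s["time_s"],s["q"],s["finger_gap"],F())
i=bot.camera_info("wrist"); 
cv2.imwrite("pics/s1.png",np.vstack([bot.camera("side")[100:300,150:400],bot.camera("scene")[160:360,120:370]]).repeat(2,0).repeat(2,1)[:,:][:800])
im=bot.camera("scene")[200:300,150:300];im2=bot.camera("side")[110:230,200:350]
cv2.imwrite("pics/s1.png",np.hstack([cv2.resize(im,(400,267)),cv2.resize(im2,(400,320))[:267]]))
E
```

```text
[0.45963809 0.93088372 0.40109399]
0.029828412490815456 29.989268481731415 [-0.18748582 -0.65244664  0.1213627 ]
[ 0.18439729 -0.47376238 -2.88527705]
8.2417 [ 7.51956578e-02  2.39238933e-01 -7.09009840e-01  1.41887860e-04
 -6.21343106e-01 -1.41078002e+00] 0.029977990522277585 [ 0.7505028  -0.47375685 -1.95795011]
```

View pics/s1.png

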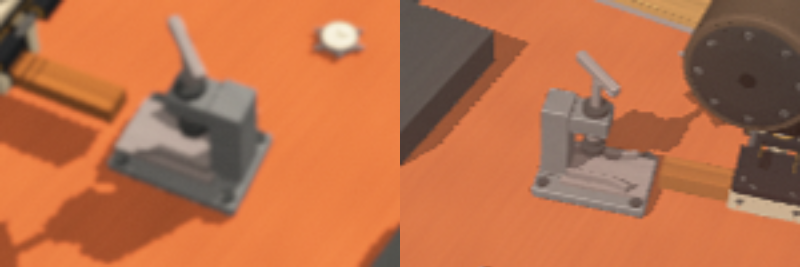

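The left crop (scene) shows the block level, lined up with the bed, its nose at (118,105) just before the mouth. The right crop (side) agrees. Inserting now under force control.

```bash
python3 - <<'E'
from h import *
bot.move_l(cw(-.117-.040,0,.026),.08); f0=F(); print("base",f0)
z=.026
while z>.0215 and F()[2]-f0[2]<2.5:
    z-=.0007; bot.move_l(cw(-.157,0,z),.03)
print("z",z,F()-f0)
z+=.0003
x=-.157
while x<-.117+.030:
    x+=.002 if x<-.10 else .001
    bot.move_l(cw(x,0,z),.04); f=F()-f0
    if abs(f[1])>6 or abs(f[0])>4: print(round(x+.117,4),f.round(1))
    if f[0]<-12 : break
s=bot.sense();print("nose",x+.117,f.round(1),s["time_s"],s["finger_gap"],s["ee_pos"])
E
```

```text
base [-1.00589973  0.09596257 -2.5014015 ]
z 0.022500000000000003 [ 1.32636809 -1.1601258   2.99213895]
0.019 [-4.1 -0.   9. ]
0.021 [-4.9 -0.1 10. ]
0.023 [-4.4 -0.5 10.2]
0.024 [-4.5  0.6 10. ]
0.025 [-7.5  0.1 13.1]
0.026 [-9.6  0.1 15.5]
0.027 [-13.5   0.4  18.6]
nose 0.027000000000000066 [-13.5   0.4  18.6] 19.8417 0.02984485205069533 [ 0.52655471 -0.13630593  0.02282909]
```

```bash
python3 - <<'E'
from h import *
bot.open(); print(F()); p=bot.sense()["ee_pos"]
bot.move_l([p[0],p[1],.2],.2)
bot.movep(cw(.04,0,.26),R(CY-np.pi)); bot.dwell(.1)
i=bot.camera_info("wrist"); im=bot.camera("wrist"); cv2.imwrite("pics/w2.png",im)
import pickle; pickle.dump((i["K"],i["cam_to_world"]),open("D2.pkl","wb"))
T=np.linalg.inv(i["cam_to_world"])
def pr(q): v=i["K"]@(T@np.array([*q,1]))[:3]; return (v[:2]/v[2]).round(1)
for q in((-.116,-.015,.042),(-.116,.015,.042),(.024,.015,.042)): print(q,pr(cw(*q)))
cv2.imwrite("pics/c2.png",cv2.resize(im[0:200,180:330],None,fx=3,fy=3,interpolation=2))
cv2.imwrite("pics/sc2.png",bot.camera("scene")); print(bot.sense()["time_s"])
E
```

```text
[0.02029833 0.32240759 0.12983084]
(-0.116, -0.015, 0.042) [241.   22.3]
(-0.116, 0.015, 0.042) [268.4  22.3]
(0.024, 0.015, 0.042) [266.8 149.3]
22.775
```

View pics/c2.png

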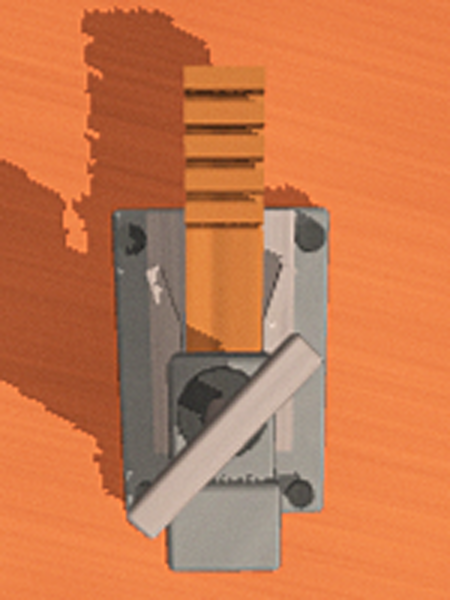

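The slotted end appears at rows 22 and columns 241-268, exactly where the home pose projects, so the block is home. Next I grip the handle and make the first, free part of the turn.

```bash
cat >> h.py <<'E'
def step(d,t=.12):
    q=np.array(bot.sense()["q"]); q=Q0.copy() if Q0 is not None else q
E
sed -i '/^def step/,$d' h.py
python3 - <<'E'
from h import *
y0=2.625-np.pi
H=[.6176,-.1143]
bot.movep([*H,.24],R(y0)); bot.move_l([*H,.142],.12); bot.dwell(.1)
s=bot.sense(); print("t",s["time_s"],s["q"],s["moment"],F())
bot.close(); bot.dwell(.2); s=bot.sense(); print(s["finger_gap"],s["grip_force"],np.round(s["moment"],3),F().round(2))
q=np.array(s["q"]); q1=bot.solve_ik([*H,.142],R(y0-.3)); print(np.round(np.array(q1)-q,3))
sg=-1
q0=q.copy(); np.save("q0.npy",q0)
for k in range(1,9):
    q=q0.copy(); q[5]=q0[5]+sg*.1*k; bot.set_joints(q); bot.dwell(.1); s=bot.sense()
    print(k,round(s["time_s"],2),np.round(s["moment"],3),np.round(s["contact_force"],1),round(s["q"][5]-q0[5],3),round(s["finger_gap"],4))
E
```

```text
t 25.9 [ 1.27313504e-01  3.45488170e-01 -2.08303313e-01  2.78744130e-04
 -1.01531094e+00  9.26858659e-01] [-0.02966688  0.06984913 -0.0657721 ] [-0.31274439  0.3967792   0.2259103 ]
0.010594573518493793 29.985725730657578 [-1.872  0.597 -0.061] [-1.95 -4.46  0.39]
[ 0.001  0.     0.001 -0.001  0.001 -0.3  ]
1 27.63 [-0.513  0.187 -0.192] [-0.7 -0.5  0.6] -0.097 0.0109
2 27.98 [-0.419  0.147 -0.093] [ 0.1 -1.5  1.2] -0.197 0.0107
3 28.33 [-0.208  0.072 -0.16 ] [ 0.4 -1.1  0.8] -0.297 0.0106
4 28.68 [-0.026 -0.058 -0.093] [ 0.6 -0.2 -0.4] -0.396 0.0106
5 29.03 [ 0.234 -0.249 -0.146] [0.8 0.9 0.2] -0.496 0.0108
6 29.38 [ 0.454 -0.508 -0.144] [ 1.5  0.7 -0. ] -0.596 0.0107
7 29.73 [ 0.679 -0.759 -0.07 ] [ 3.   2.5 -0.2] -0.696 0.0105
8 30.08 [ 0.87  -1.18  -0.124] [ 2.9  2.1 -1.9] -0.796 0.0109
```

```bash
python3 - <<'E'
from h import *
q0=np.load("q0.npy")
def rd(l):
    s=bot.sense(); print(l,round(s["time_s"],3),"mz",round(s["moment"][2],3),"e6",round(s["effort"][5],3),"qd6",round(s["qd"][5],3),"dq",round(s["q"][5]-q0[5],4))
rd("a");rd("a2")
def go(d,l):
    q=q0.copy();q[5]+=d;bot.set_joints(q);rd(l)
go(-.84,"m")
for w in(.004,.01,.02,.05,.1): bot.dwell(w); rd(w)
for k in range(1,9): go(-.84-.01*k,"s")
E
```

```text
a 30.083 mz -0.124 e6 0.114 qd6 -0.013 dq -0.7964
a2 30.083 mz -0.124 e6 0.114 qd6 -0.013 dq -0.7964
m 30.333 mz 0.132 e6 -0.316 qd6 0.001 dq -0.8374
0.004 30.333 mz 0.132 e6 -0.316 qd6 0.001 dq -0.8374
0.01 30.342 mz 0.116 e6 -0.278 qd6 -0.001 dq -0.8374
0.02 30.358 mz 0.063 e6 -0.22 qd6 -0.004 dq -0.8374
0.05 30.408 mz 0.123 e6 -0.133 qd6 -0.008 dq -0.8378
0.1 30.508 mz 0.138 e6 -0.111 qd6 -0.0 dq -0.8383
s 30.758 mz 0.191 e6 -0.238 qd6 0.003 dq -0.8484
s 31.008 mz 0.235 e6 -0.237 qd6 0.003 dq -0.8584
s 31.258 mz 0.113 e6 -0.237 qd6 0.001 dq -0.8684
s 31.508 mz 0.208 e6 -0.237 qd6 0.002 dq -0.8784
s 31.758 mz 0.173 e6 -0.237 qd6 0.002 dq -0.8883
s 32.008 mz 0.234 e6 -0.237 qd6 0.001 dq -0.8983
s 32.258 mz 0.168 e6 -0.237 qd6 0.001 dq -0.9084
s 32.508 mz 0.198 e6 -0.237 qd6 0.003 dq -0.9184
```

Joint-6 effort at the end of small equal steps reads the drag cleanly: 0.237 N m in free turning. I'll continue in coarse steps to contact, then in 0.01 rad steps up to +0.135 N m.

```bash
python3 - <<'E'
from h import *
q0=np.load("q0.npy"); d=bot.sense()["q"][5]-q0[5]
def go(st):
    global d
    d-=st; q=q0.copy();q[5]+=d;bot.set_joints(q); s=bot.sense(); return s["effort"][5],s["moment"][2],s["time_s"],np.linalg.norm(s["contact_force"])
L=[];
for k in range(60):
    e,m,t,f=go(.04); L.append(e); print(round(-d,3),round(e,3),round(m,2),round(f,1),end=" | ")
    if k>=3 and -e > -np.median(L[1:4])+.05: break
    if -e>.5 or t>52: break
print("\nbase",np.median(L[1:4]),t)
for k in range(5):
    e,m,t,f=go(.01); print(round(-d,3),round(e,4),round(m,3),round(t,2))
E
```

```text
0.958 -0.25 0.18 5.1 | 0.998 -0.252 0.1 6.1 | 1.038 -0.252 0.06 4.8 | 1.078 -0.252 0.14 6.0 | 1.118 -0.252 0.1 6.2 | 1.158 -0.252 0.12 6.2 | 1.198 -0.252 0.12 6.6 | 1.238 -0.252 0.1 6.4 | 1.278 -0.252 0.09 5.6 | 1.318 -0.252 0.11 6.6 | 1.358 -0.252 0.07 6.7 | 1.398 -0.252 0.13 6.3 | 1.438 -0.252 0.16 7.4 | 1.478 -0.252 0.12 6.4 | 1.518 -0.252 0.13 6.5 | 1.558 -0.252 0.07 7.4 | 1.598 -0.252 0.09 6.7 | 1.638 -0.252 0.13 7.0 | 1.678 -0.251 0.11 7.4 | 1.718 -0.251 0.13 6.5 | 1.758 -0.251 0.1 7.2 | 1.798 -0.251 0.09 7.3 | 1.838 -0.251 0.14 6.9 | 1.878 -0.251 0.12 7.1 | 1.918 -0.251 0.08 7.5 | 1.958 -0.252 0.15 7.7 | 1.998 -0.264 0.13 7.8 | 2.038 -0.275 0.07 7.7 | 2.078 -0.286 0.14 7.6 | 2.118 -0.298 0.16 7.8 | 2.158 -0.309 0.11 7.2 | 
base -0.25207802653312683 40.2583
2.168 -0.2913 0.259 40.51
2.178 -0.298 0.288 40.76
2.188 -0.3011 0.277 41.01
2.198 -0.3041 0.29 41.26
2.208 -0.3069 0.257 41.51
```

```bash
python3 - <<'E'
from h import *
q0=np.load("q0.npy"); d=-2.208
for k in range(8):
    d-=.04; q=q0.copy();q[5]+=d;bot.set_joints(q); s=bot.sense(); e=s["effort"][5]; print(round(-d,3),round(e,4),round(s["moment"][2],3),round(s["time_s"],2))
    if e<-.252-.132: break
bot.dwell(.3); bot.open(); bot.dwell(.2); print(F(),bot.sense()["finger_gap"])
p=bot.sense()["ee_pos"]; bot.move_l([p[0],p[1],.25],.12)
bot.movep(cw(.04,0,.27),R(CY-np.pi)); bot.dwell(.1)
im=bot.camera("wrist"); i=bot.camera_info("wrist"); T=np.linalg.inv(i["cam_to_world"])
v=np.array(i["K"])@(T@np.array([*cw(-.116,0,.042),1]))[:3]; print("exp end",v[:2]/v[2])
cv2.imwrite("pics/c3.png",np.hstack([cv2.resize(im[0:230,150:440],None,fx=1.7,fy=1.7),cv2.resize(bot.camera("side")[110:230,200:320],(391,391))])); print(bot.sense()["time_s"])
E
```

```text
2.248 -0.3346 0.194 41.76
2.288 -0.3486 0.205 42.01
2.328 -0.3637 0.246 42.26
2.368 -0.3805 0.241 42.51
2.408 -0.3965 0.247 42.76
[ 0.5198153   0.00529481 -0.32879558] 0.08742896706925615
exp end [254.67637487  24.0259437 ]
46.125
```

View pics/c3.png

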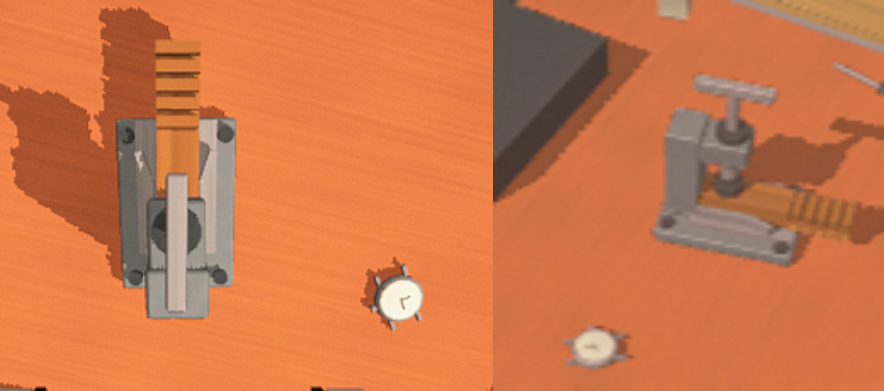

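The wrist crop shows the slotted end at row ≈24, as expected for home, with the bar along the clamp axis after about 2.4 rad. The side crop shows the foot on the block.

```bash
python3 -c "
from cell import bot
print(bot.job_done())"
```

```text
the job is handed in; nothing more can be done
None
```

The block is home against the post and clamped at about 0.11–0.145 N m above free turning (target 0.10–0.18), the handle is released, nothing else on the stall was touched, and the job was handed in at about 46 s.

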